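# Pack the sampling dippers and shut the case

### The job

Pack the sampling kit away. Lower the small red-handled dipper into the large blue-handled one that stands in the open case, without dropping it, so that it sits flat on the bottom with its handle turned well clear of the other handle, and let go. Then reach in under the lid, break the folding stay at its red knee and lower the lid gently until the case is fully shut, leaving the other things on the bench where they are.

Things in the scene. Friction and masses are not known exactly. Their poses are not given: they have to be found in the camera images.
- case: Grey aluminium-edged sampling case, fixed to the bench: 264 mm (x) by 340 (y), rim 90 high, walls and floor 7 thick. Origin: centre of its underside. x points to the hinge at the back (away from the robot), y to its left end, z up. Dark foam, top 25 mm up, holds the large dipper in a 98 mm well at the centre; small vials, 59 mm high, stand along the left end (y = 145 mm).
- lid_hinge (a point): Middle of the lid's hinge line: case frame (132, 0, 90) mm. The line runs along the case's y.
- case_lid (a joint): Lid angle: 0 = open as found, 78 degrees up from shut, leaning over the back of the case; grows as it closes; 1.361 rad = fully shut. 0.5 kg, stiff hinge: it stays where it is left (0.75 N m). It will not close while the stay is straight.
- lid_edge (a point): Middle of the lid's front top edge, on its outer face, 264 mm from the hinge line along the lid; with the lid open it is its highest edge. The lid is a grey 264 x 340 mm tray, 20 mm deep, top 6 mm thick; outer face towards the back while open. Shut, its top is 110 mm above the bench.
- knee (a point): Centre of the red plastic barrel (18 mm thick, 26 mm long along the case's y) at the knee of the two-link steel folding stay inside the case's right end. Locked, it is at case frame (67, -143, 129) mm. Pushed towards hinge and floor it swings in an arc of radius 70 mm about stay_foot, and draws the lid down with it; the stay folds down into the case.
- stay_foot (a point): Lower pivot of the stay, on the case's right end wall, in line with the barrel's middle: case frame (17, -143, 80) mm. Its axis is along the case's y. Both links are 70 mm long; the upper one is pinned to the lid 85 mm from the hinge.
- stay_knee (a joint): Bend of the knee: 0 = locked straight (a hair over centre, held by a stop), grows as it folds; 0.35 rad counts as broken; about 2.6 when the case is shut. A few newtons on the barrel break it.
- large_dipper: Stainless cup with a blue-sleeved handle, loose in the foam well, its underside 7 mm above the bench. Origin: centre of the underside, z up, x towards the handle. 55 mm high; outer radius 45 at the foot, 50 at the rim; wall 3, floor 4. The 20 mm thick round sleeve rises outwards at 15 degrees, from 56 to 115 mm from the axis.
- large_dipper_tip (a point): On the centre line of the blue sleeve near its end: 105 mm out from the axis, 62 mm above the underside.
- small_dipper: Stainless cup with a red-sleeved handle, upright on the bench, 0.15 to 0.24 kg. Origin: centre of the underside, z up, x towards the handle. 62 mm high; outer radius 35.5 at the foot, 40.5 at the rim; wall 3. The 20 mm thick round sleeve rises outwards at 15 degrees, from 50 to 111 mm from the axis. Nested, its underside is 4 mm above the large one's underside.
- small_dipper_grip (a point): Middle of the red sleeve, on its centre line, where to pinch it across: 80.5 mm out from the axis, 65 mm above the underside.
- small_dipper_tip (a point): On the centre line of the red sleeve near its end: 101 mm out from the axis, 70 mm above the underside.
- tube_rack: Yellow tube rack with a few tubes, 75 x 150 x 50 mm, loose; bystander. Origin: centre of the underside.
- reagent_bottle: Amber bottle with blue cap, 72 mm across, 165 high, loose; bystander. Origin: centre of the underside.
- foil_jar: Glass jar with a foil cap, 76 mm across, 121 high, loose; bystander. Origin: centre of the underside.
Mind the look-alikes: they are no part of the job. What is shaped like the small_dipper but yellow is not meant.

How it is judged (in metres and radians):
On the way, in this order (a step that is already met when the one before it is completed fails the run):
1. the small dipper sits flat on the bottom of the large one in the case, handles clear of each other, and is let go (horizontal distance between small_dipper and large_dipper below 0.009 m and z of small_dipper in the frame of large_dipper between 0.001 and 0.0075 m and angle between the z axis of small_dipper and the z axis of large_dipper, either way round below 0.05 rad and distance between small_dipper_tip and large_dipper_tip above 0.045 m and horizontal distance between large_dipper and case below 0.012 m and angle between large_dipper's own z axis and vertical below 0.08 rad and contact force between the fingers and small_dipper below 0.2 N and linear speed of small_dipper below 0.03 m/s), for 0.2 s.
2. the stay is broken at its knee (value of joint stay_knee above 0.35 rad), for 0.1 s.
At the end, for the whole second after the job is handed in: Lid joint above 1.33 rad. Large dipper upright (0.08 rad), within 12 mm of the case centre; small one within 9 mm of its axis, underside 1 to 7.5 mm above the large one's, axes within 0.05 rad; handle tips over 45 mm apart; both at rest (value of joint case_lid above 1.33 rad and horizontal distance between small_dipper and large_dipper below 0.009 m and z of small_dipper in the frame of large_dipper between 0.001 and 0.0075 m and angle between the z axis of small_dipper and the z axis of large_dipper, either way round below 0.05 rad and distance between small_dipper_tip and large_dipper_tip above 0.045 m and horizontal distance between large_dipper and case below 0.012 m and angle between large_dipper's own z axis and vertical below 0.08 rad and linear speed of each of small_dipper, large_dipper below 0.02 m/s); the robot touches nothing.
It fails at once if the small dipper is dropped: it moves faster than 0.5 m/s while the fingers do not hold it (contact force between the fingers and small_dipper below 0.05 N and linear speed of small_dipper above 0.5 m/s).
It fails at once if the lid is slammed: it shuts faster than 2 rad/s (velocity of joint case_lid above 2 rad/s).
It fails at once if a bystander (tube rack, bottle, jar) is moved more than 25 mm or tipped by more than 0.35 rad (distance of any of tube_rack, reagent_bottle, foil_jar from where it was at the start of the episode above 0.025 m or angle between any of tube_rack, reagent_bottle, foil_jar's own z axis and vertical above 0.35 rad).
It also fails if it takes over 61 s, if anything falls off the work surface, if the arm or the gripper's body presses on something with over 40 N, if the wrist force passes 120 N, or if a joint passes its speed limit or range.

### The arm

A 7-joint arm with a two-finger parallel gripper is mounted at the origin on the work surface. World frame = base frame: x ahead of the robot, y to its left, z up, the work surface at z = 0. Lengths are in m, angles in degrees, forces in N, time in s.
With the tool pointing down it reaches from about 0.425 to 0.825 m from the base axis. Payload 3.6 kg.
Tool frame: the origin (TCP) lies between the finger pads; the fingertips stand tips_ahead ahead of it and the grasp point (between the pads) lies 8 mm behind it (tips_ahead is the distance from the TCP to the fingertips, in m); z points along the fingers, y is the line along which they close (so a half turn about z gives the same grasp; the last joint's range is limited). The gripper opens to 85 mm and grips with 20 to 120 N. Pads are 22 mm wide; open, the fingers measure 114 mm over their backs; the gripper's body (76 mm by 85 mm) begins 54 mm behind the grasp point. The pads swing forward as they close: fully open they stand 13 mm farther back than shut.
Start: joints at [-74.628, 35.231, -0.722, 81.555, 0.464, 63.22, -2.315], TCP at [0.189, 0.622, 0.242] pointing down, gripper open.
Joint ranges: [-178.69, 178.69], [-17.37, 117.87], [-77.05, 75.6], [15.02, 138.74], [-78.02, 258.01], [0.78, 113.62], [-162.83, 162.83]. Speed limits (degrees/s): [159.86, 159.86, 180, 180, 180, 180, 180].

### API

Orientations are given as [roll, pitch, yaw] about the fixed x, y, z axes, in that order (R = Rz(yaw) Ry(pitch) Rx(roll)).
In Python, from workcell import * gives the robot as it stands.
- The arm moves only by the shell command python3 -m jog 'ROWS' [OPENING] [FORCE]. ROWS is JSON, a list of rows, each a list of 2 entries, a list of its own where there are three numbers: the shift along the tool's x, y, z each as a share of 0.4 m, from -1 to 1, then the turn, a rotation vector about the tool's x, y, z each as a share of 30 degrees, from -1 to 1. In form: [[[x, y, z], [rx, ry, rz]], ...]. A call has 1 to 5 rows; each row shifts and turns the commanded pose from where the row before left it, along the tool's axes as they then stand; what a row does not reach is not made up. A row lasts 1/10 s, in which the tool goes at most 50 mm and 8.59 degrees, less where a joint would pass 70% of its speed; a pose out of reach is approached as far as the arm can. A call with a number of a shift or a turn outside -1 to 1 is refused whole. A call with a gripper value outside its range is refused whole. OPENING is the opening, from 0 (shut) to 1 (fully open), set as the call begins (- or left out, the last holds). The fingers move at their own pace and stop on an object; FORCE is the grip in N (left out, the last holds). Time passes only in rows, so rows that do not move let the fingers close. It gives the time, the measured TCP pose, the force, the opening and the grip force at its end, in the units of the state.
- get_state(): the state, without advancing time (a new reading comes with each control period).
- get_image(name): name is "scene" or "top" or "wrist"; returns the picture (384x512x3 uint8, red, green, blue); there is no depth.
- camera_model(name): a dict with "mtx" (3x3 intrinsics, pixels), "k1" (the pictures are not rectified: a ray, as slopes to the right and down, at radius r is drawn at 1 + k1 r^2 times it, then the intrinsics apply), "cam_to_world" (4x4, takes a point from camera to world coordinates); the wrist camera has in their place "T_tool_cam" (4x4, takes a point from camera to tool coordinates, whose origin is the TCP and whose axes are the flange's). Camera axes: x right, y down, z forward; pixel columns grow to the right and rows downward; lengths in m; the calibration is good to about 2 mm. A picture is of the moment at which its call begins: read the wrist's pose just before it. camera_model takes no time and is no camera call.
- hand_in(): hands the job in; it is judged then, once.
The state is a dict: "t": time; "qpos": joint angles; "joint_velocities": joint speeds; "joint_torque": joint torques, N m; "eef_pos": TCP position; "orientation": TCP orientation; "ft_force": force on the tool from outside, world axes, zero at the start; "wrist_torque": the same for the moment, N m; "opening": finger opening in m; "gripper_force": force on a finger pad.
Only numpy, scipy, OpenCV 4.12 (cv2) and the standard library are available. Lean on these libraries where they do the work, as an engineer would, in place of code of your own. Each camera call takes 0.05 s, during which the arm holds its last target. There are 200 camera calls.

## Working session

There is one attempt and no reset: what is moved stays moved. The work goes in short steps, Python scripts to look and compute and a shell command to move; the robot and the scene stay as the last step left them, time stands still between calls to the robot, and variables do not carry over. Pictures are saved under pics/ and viewed, at most 10 in all, crops included, and the job is handed in when it is done.

```bash
mkdir -p pics; ls
python3 - <<'E'
from workcell import *
import cv2,json
s=get_state();print(s)
for n in("scene","top"):
    cv2.imwrite(f"pics/{n}0.png",get_image(n)[:,:,::-1])
for n in("scene","top","wrist"):print(n,camera_model(n))
E
```

```text
pics
{'t': 0.0, 'qpos': array([-74.62917098,  35.28855254,  -0.72321215,  81.64230128,
         0.46317945,  63.22063946,  -2.3138123 ]), 'joint_velocities': array([ 0.04709323,  0.00523868, -0.0693284 , -0.0306646 ,  0.15164951,
       -0.09827632, -0.0212439 ]), 'joint_torque': array([ 6.03250210e-04, -4.69219458e+01,  2.59245420e-01, -1.71034402e+01,
        9.94324480e-03,  9.45779029e-03, -2.05397235e-06]), 'eef_pos': array([0.18860465, 0.62125029, 0.24114034]), 'orientation': array([-1.79851359e+02,  1.17280097e-03,  1.63115465e+02]), 'ft_force': array([-0.02956487,  0.08943774, -0.02019957]), 'wrist_torque': array([-0.02629141,  0.01979514,  0.02302044]), 'gripper_force': 0.0, 'opening': 0.08524466216335264}
scene {'mtx': array([[445.9181807 ,   0.        , 261.23110751],
       [  0.        , 445.9181807 , 184.2022347 ],
       [  0.        ,   0.        ,   1.        ]]), 'k1': 0.05474865923677151, 'cam_to_world': array([[-0.88214263,  0.4421102 , -0.1623667 ,  0.83095095],
       [ 0.47090657,  0.82174839, -0.32089964,  0.44078627],
       [-0.00844843, -0.3595388 , -0.9330
[... 393 characters left out ...]
0777418, -0.07113194],
       [ 0.0046526 , -0.20421066, -0.97891591,  1.51430059],
       [ 0.        ,  0.        ,  0.        ,  1.        ]])}
wrist {'mtx': array([[273.51029093,   0.        , 252.26546915],
       [  0.        , 273.51029093, 189.61823766],
       [  0.        ,   0.        ,   1.        ]]), 'k1': -0.015124331151375568, 'T_tool_cam': array([[-1.11067475e-04, -9.49853490e-01, -3.12695276e-01,
         8.00741643e-02],
       [ 9.99999984e-01, -6.15592896e-05, -1.68199430e-04,
        -1.05906817e-04],
       [ 1.40515517e-04, -3.12695290e-01,  9.49853481e-01,
        -1.30848675e-01],
       [ 0.00000000e+00,  0.00000000e+00,  0.00000000e+00,
         1.00000000e+00]])}
```

View pics/scene0.png

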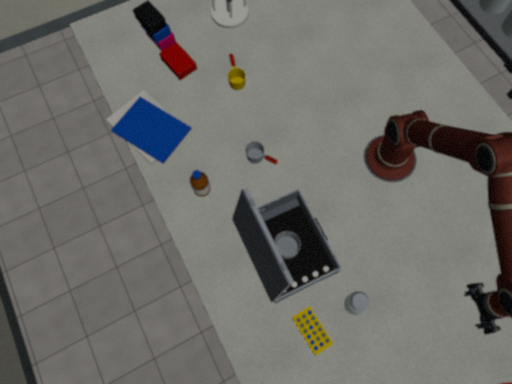

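View pics/top0.png

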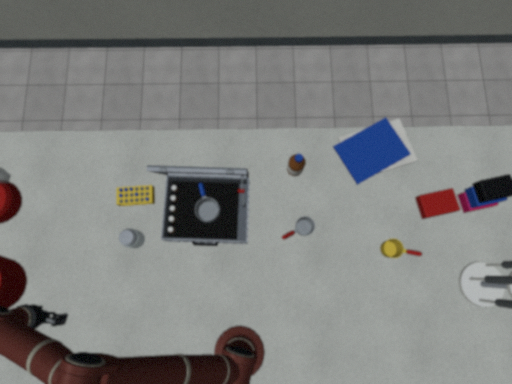

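```bash
cat > h.py <<'E'
from workcell import *
import numpy as np, cv2
from scipy.spatial.transform import Rotation as R
def tool():
    s=get_state();T=np.eye(4);T[:3,:3]=R.from_euler('xyz',s['orientation'],degrees=True).as_matrix();T[:3,3]=s['eef_pos'];return T
def c2w(n,T=None):
    m=camera_model(n);return m['cam_to_world'] if n!='wrist' else (tool() if T is None else T)@m['T_tool_cam']
def dist(n):
    return np.array([camera_model(n)['k1'],0,0,0])
def ray(n,uv,z,T=None):
    m=camera_model(n);C=c2w(n,T)
    # r->r(1+k1 r^2): OpenCV model
    p=cv2.undistortPoints(np.array(uv,float).reshape(-1,1,2),m['mtx'],np.array([m['k1'],0,0,0.]))[:,0]
    d=np.c_[p,np.ones(len(p))]@C[:3,:3].T;o=C[:3,3]
    return o+d*((z-o[2])/d[:,2])[:,None]
def proj(n,P,T=None):
    m=camera_model(n);W=np.linalg.inv(c2w(n,T))
    return cv2.projectPoints(np.array(P,float).reshape(-1,1,3),cv2.Rodrigues(W[:3,:3])[0],W[:3,3],m['mtx'],np.array([m['k1'],0,0,0.]))[0][:,0]
def crop(img,x0,y0,x1,y1,k,name):
    cv2.imwrite(f"pics/{name}.png",cv2.resize(img[y0:y1,x0:x1,::-1],None,fx=k,fy=k,interpolation=cv2.INTER_CUBIC))
def move(dp,rotvec_tool_deg=(0,0,0)):
    "world shift (m) -> tool shares"
    T=tool();return np.round(T[:3,:3].T@np.array(dp)/0.4,4)
E
python3 - <<'E'
from h import *
crop(get_image("top"),140,150,320,260,4.4,"topcrop")
print(ray("top",[[304,226],[288,235]],0.06), ray("top",[[207,209],[202,190]],0.06))
print(ray("top",[[297,165],[130,238],[135,196]],0.1))
E
```

```text
[[ 0.49088757 -0.27159736  0.06      ]
 [ 0.45488178 -0.20442791  0.06      ]] [[0.56788958 0.12870619 0.06      ]
 [0.64915838 0.15077926 0.06      ]]
[[ 0.74070214 -0.24780405  0.1       ]
 [ 0.44897561  0.42669313  0.1       ]
 [ 0.61901578  0.41628782  0.1       ]]
```

View pics/topcrop.png

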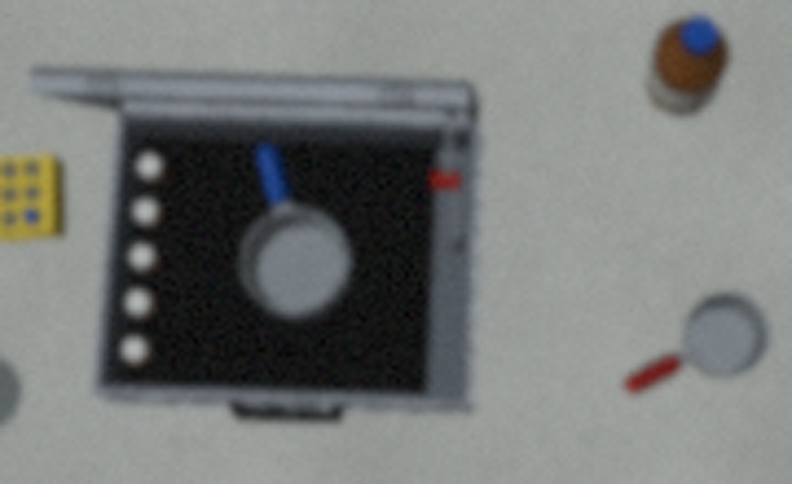

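Candidates: steel cup with red handle at top (304,226); yellow cup with red handle at top (392,248), the look-alike; large steel cup with blue handle at (207,209) in the case. The topcrop shows the plain steel cup at crop (723,336) with its red handle towards (632,384). That matches the description, so I choose it.

```bash
python3 -m jog '[[[-0.11,-0.02,0],[0,0,0.15]],[[-0.11,-0.02,0],[0,0,0.15]],[[-0.11,-0.02,0],[0,0,0.15]],[[-0.11,-0.02,0],[0,0,0.15]],[[-0.11,-0.02,0],[0,0,0.15]]]' 1
python3 -m jog '[[[-0.11,-0.02,0],[0,0,0.15]],[[-0.11,-0.02,0],[0,0,0.15]],[[-0.11,-0.02,0],[0,0,0.15]],[[-0.11,-0.02,0],[0,0,0.15]],[[-0.11,-0.02,0],[0,0,0.15]]]'
```

```text
t: 0.65
eef_pos: [0.3696, 0.4894, 0.2419]
orientation: [-180.0, 0.0, 140.4]
ft_force: [0.5, 0.5, 0.5]
opening: 0.085
gripper_force: 0.0
t: 1.15
eef_pos: [0.4845, 0.2991, 0.242]
orientation: [-180.0, 0.0, 117.9]
ft_force: [1.1, -0.3, -0.1]
opening: 0.0855
gripper_force: 0.0
```

```bash
python3 -m jog '[[[-0.11,-0.02,-0.03],[0,0,0.15]],[[-0.11,-0.02,-0.03],[0,0,0.15]],[[-0.11,-0.02,-0.03],[0,0,0.15]],[[0,0,0],[0,0,0]],[[0,0,0],[0,0,0]]]'
python3 - <<'E'
from h import *
T=tool();np.save("T1.npy",T);i=get_image("wrist");cv2.imwrite("pics/w1raw.png",i[:,:,::-1]);crop(i,0,0,512,384,1.5,"w1")
E
```

```text
t: 1.65
eef_pos: [0.5147, 0.1694, 0.2786]
orientation: [180.0, -0.0, 104.5]
ft_force: [1.0, 1.4, -1.1]
opening: 0.0853
gripper_force: 0.0
```

View pics/w1.png

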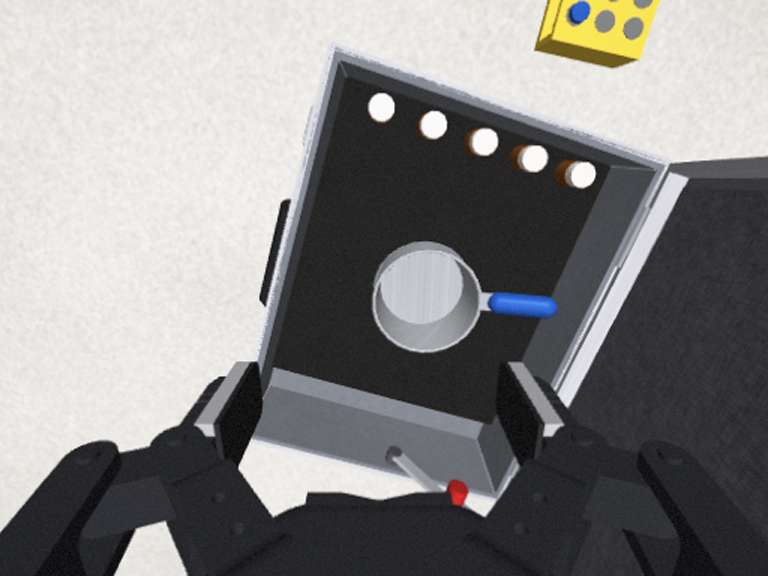

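Run:
```python
from h import *
T=np.load("T1.npy")
c=np.array([[334,47],[668,165],[497,497]])/1.5
P=ray("wrist",c,0.09,T)[:,:2];print(P)
L=np.array([[-.132,.17],[.132,.17],[.132,-.17]])
q=P-P.mean(0);l=L-L.mean(0)
a=np.arctan2((l[:,0]*q[:,1]-l[:,1]*q[:,0]).sum(),(l*q).sum());Rm=np.array([[np.cos(a),-np.sin(a)],[np.sin(a),np.cos(a)]])
t=P.mean(0)-Rm@L.mean(0);print("case",t,np.degrees(a),"res",P-(L@Rm.T+t))
print("cup rim ctr",ray("wrist",[[427/1.5,301/1.5],[372/1.5,301/1.5],[481/1.5,301/1.5]],0.062,T))
print("blue tip-ish",ray("wrist",[[547/1.5,306/1.5]],0.069,T),"knee img",ray("wrist",[[457/1.5,492/1.5]],0.129,T), "knee exp",t+Rm@[.067,-.143])
print("vial",ray("wrist",[[581/1.5,174/1.5],[381/1.5,107/1.5]],0.059,T))
# overlay check
def ov(pts,z,col):
    for p in pts: 
        u=proj("wrist",[*p,z],T)[0]*1.5; cv2.circle(im,tuple(int(v) for v in u),3,col,-1)
im=cv2.imread("pics/w1.png")
ov([t+Rm@p for p in [[-.132,.17],[.132,.17],[.132,-.17],[-.132,-.17]]],0.09,(0,255,0))
for r,z in((.05,.062),(.045,.007)): ov([t+r*np.array([np.cos(x),np.sin(x)]) for x in np.linspace(0,6.28,36)],z,(0,0,255))
ov([t+Rm@[.067,-.143]],.129,(255,255,0));ov([t+Rm@[.017,-.143]],.08,(255,255,0))
cv2.imwrite("pics/w1o.png",im)
```

```text
[[ 0.44820919  0.30493349]
 [ 0.70902531  0.29152829]
 [ 0.6908287  -0.04090241]]
case [0.56919246 0.13083398] -2.918999135173244 res [[ 0.00218837 -0.0024019 ]
 [-0.00065298 -0.00236313]
 [-0.00153539  0.00476503]]
cup rim ctr [[0.5698579  0.13197283 0.062     ]
 [0.52172284 0.11958766 0.062     ]
 [0.61719725 0.14414449 0.062     ]]
blue tip-ish [[0.67341896 0.15638184 0.069     ]] knee img [[ 0.63122276 -0.00901894  0.129     ]] knee exp [ 0.62882338 -0.0153924 ]
vial [[0.66241477 0.27068257 0.059     ]
 [0.48885069 0.27858078 0.059     ]]
```

View pics/w1o.png

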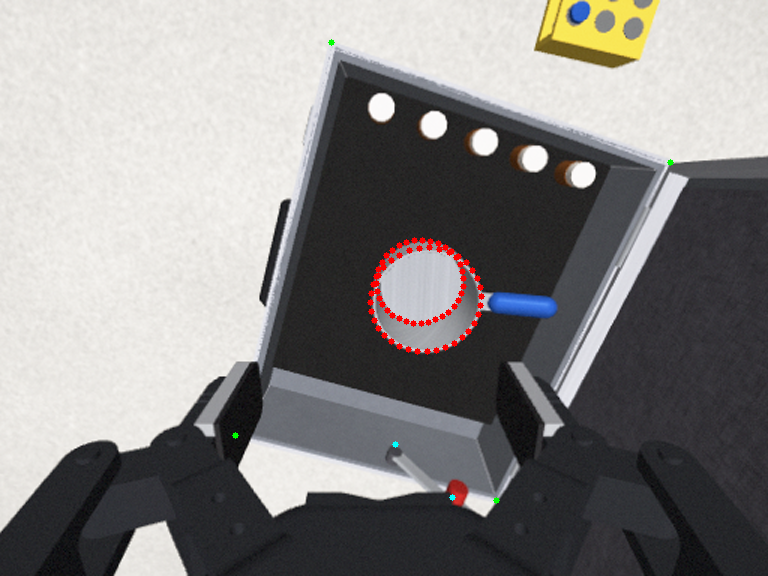

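The wrist image shows the case corners at (334,47), (668,165) and (497,497), the large cup rim at about (427,301) with its blue handle to (547,306), and the red knee at (457,492). The model overlay fits. Next I move to the small dipper.

```bash
python3 -m jog '[[[-0.09,-0.05,0.01],[0,0,-0.055]],[[-0.09,-0.05,0.01],[0,0,-0.055]],[[-0.09,-0.05,0.01],[0,0,-0.055]],[[-0.09,-0.05,0.01],[0,0,-0.055]],[[-0.09,-0.05,0.01],[0,0,-0.055]]]'
python3 -m jog '[[[-0.09,-0.05,0.05],[0,0,-0.055]],[[-0.09,-0.05,0.05],[0,0,-0.055]],[[-0.09,-0.05,0.05],[0,0,-0.055]],[[0,0,0],[0,0,0]],[[0,0,0],[0,0,0]]]'
python3 - <<'E'
from h import *
T=tool();np.save("T2.npy",T);i=get_image("wrist");cv2.imwrite("pics/w2raw.png",i[:,:,::-1]);crop(i,0,0,512,384,1.5,"w2")
E
```

```text
t: 2.2
eef_pos: [0.4742, -0.0302, 0.2576]
orientation: [-180.0, -0.1, 113.2]
ft_force: [-0.2, -0.4, -0.5]
opening: 0.0855
gripper_force: 0.0
t: 2.7
eef_pos: [0.4649, -0.1534, 0.1973]
orientation: [-179.9, -0.1, 117.8]
ft_force: [0.1, 0.3, -0.1]
opening: 0.0858
gripper_force: 0.0
```

View pics/w2.png

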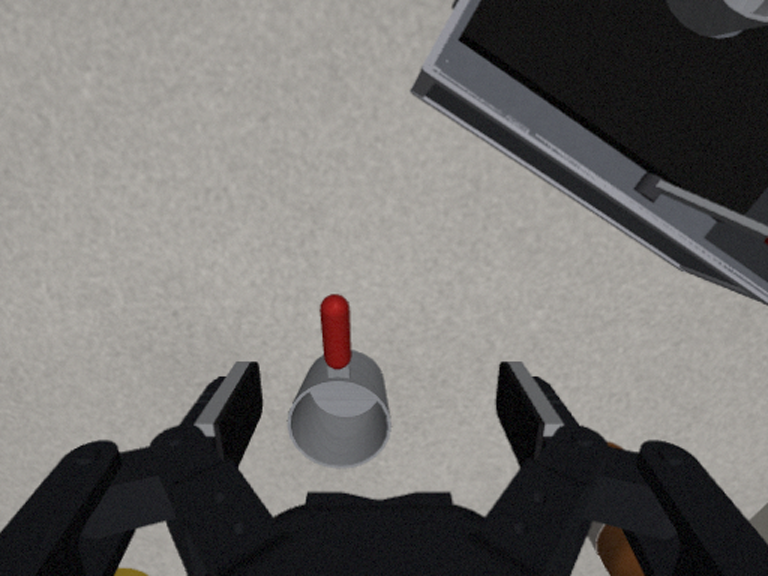

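Wrist 2 shows the steel cup, rim centred at about (340,426), with its red sleeve from (338,367) to (335,297).

Run:
```python
from h import *
T=np.load("T2.npy")
c=ray("wrist",[[340/1.5,426/1.5]],.062,T)[0]; e=ray("wrist",[[335/1.5,306/1.5]],.071,T)[0]; 
print(c,e,np.linalg.norm((e-c)[:2]))
from scipy.optimize import least_squares
def pts(p):
    x,y,a=p;d=np.array([np.cos(a),np.sin(a)]);n=np.array([-d[1],d[0]]);o=np.array([x,y])
    f=lambda r,z,s=0:[*(o+r*d+s*n),z]
    s15,c15=np.sin(np.radians(15)),np.cos(np.radians(15))
    return [f(0,.062,.0405),f(0,.062,-.0405),f(111,.0,0) if 0 else f(.108,.0725+.003),f(-.0405,.062)]
obs=np.array([[290,424],[391,424],[335,299],[341,466]])/1.5
# order of left/right
def res(p):
    q=proj("wrist",pts(p),T); 
    if q[0,0]>q[1,0]: q[[0,1]]=q[[1,0]]
    return (q-obs).ravel()
s=least_squares(res,[c[0],c[1],np.radians(118)]);print(s.x[:2],np.degrees(s.x[2]),s.fun.round(1))
g=s.x[:2]+.0805*np.array([np.cos(s.x[2]),np.sin(s.x[2])]);print("grip",g)
d=np.array([*g,.197])-T[:3,3];print("tool shift m",T[:3,:3].T@d,"shares",move(d),"yaw turn share",(117.8-np.degrees(s.x[2]))/30)
```

```text
[ 0.49565745 -0.27535585  0.062     ] [ 0.44819638 -0.18441361  0.071     ] 0.10258189224321335
[ 0.49515341 -0.2737593 ] 117.40401646526571 [-1.5 -0.2  1.3  0.4 -0.1 -0.4  0.3  0.5]
grip [ 0.45810231 -0.20229276]
tool shift m [-0.04000065 -0.02885069  0.00021959] shares [-0.0998 -0.0724  0.0005] yaw turn share 0.013199451157809487
```

```bash
python3 -m jog '[[[-0.1,-0.072,0],[0,0,0.013]],[[0,0,0.1],[0,0,0]],[[0,0,0.1],[0,0,0]],[[0,0,0.08],[0,0,0]],[[0,0,0.07],[0,0,0]]]'
python3 -m jog '[[[0,0,0],[0,0,0]],[[0,0,0],[0,0,0]],[[0,0,0],[0,0,0]],[[0,0,0],[0,0,0]],[[0,0,0],[0,0,0]]]' 0 80
python3 -m jog '[[[0,0,0],[0,0,0]],[[0,0,0],[0,0,0]],[[0,0,0],[0,0,0]]]'
python3 -c "
from h import *;T=tool();print(T[:3,3],get_state()['orientation'])"
```

```text
t: 3.25
eef_pos: [0.4596, -0.2, 0.0571]
orientation: [179.9, -0.1, 117.7]
ft_force: [0.4, -0.4, -0.1]
opening: 0.0853
gripper_force: 0.0
t: 3.75
eef_pos: [0.4586, -0.2032, 0.0597]
orientation: [179.9, 0.1, 117.4]
ft_force: [-0.4, 1.7, 4.6]
opening: 0.0178
gripper_force: 77.8
t: 4.05
eef_pos: [0.4585, -0.2031, 0.0596]
orientation: [179.9, 0.0, 117.4]
ft_force: [-0.3, 1.2, 7.0]
opening: 0.0178
gripper_force: 77.9
[ 0.45853018 -0.20308768  0.05956856] [1.79918236e+02 3.31737096e-02 1.17426963e+02]
```

```bash
python3 -m jog '[[[0,0,-0.01],[0,0,0]],[[0,0,-0.03],[0,0,0]],[[0,0,-0.08],[0,0,0]],[[0,0,-0.08],[0,0,0]],[[0,0,-0.08],[0,0,0]]]'
python3 -m jog '[[[0,0,-0.07],[0,0,0]],[[0,0,0],[0,0,0]],[[0,0,0],[0,0,0]]]'
python3 - <<'E'
from h import *
T=tool();np.save("T3.npy",T);print(T[:3,3]);i=get_image("wrist");crop(i,0,0,512,384,1.5,"w3")
E
```

```text
t: 4.55
eef_pos: [0.4575, -0.2031, 0.1719]
orientation: [-180.0, -0.0, 117.4]
ft_force: [1.4, -0.2, -2.0]
opening: 0.0176
gripper_force: 78.1
t: 4.85
eef_pos: [0.4578, -0.203, 0.1988]
orientation: [180.0, 0.0, 117.4]
ft_force: [0.4, 0.7, -2.1]
opening: 0.0173
gripper_force: 78.4
[ 0.45775867 -0.20299764  0.19882459]
```

View pics/w3.png

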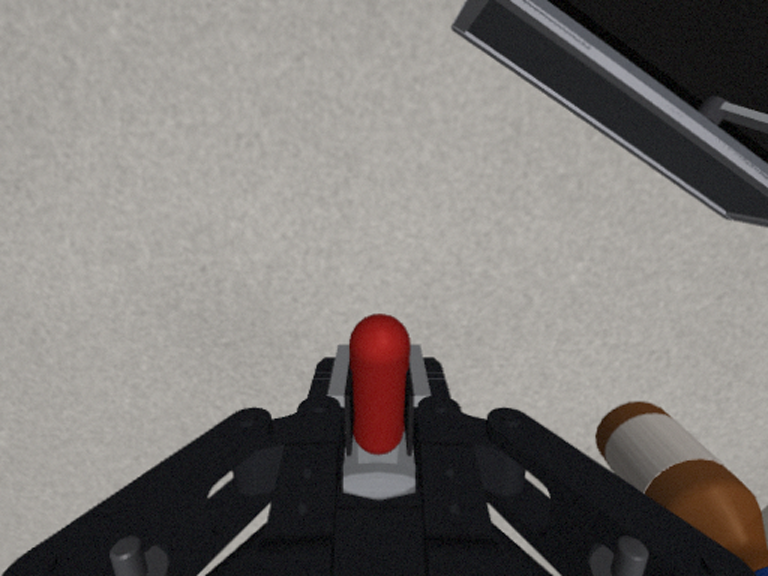

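Run:
```python
from h import *
from scipy.optimize import least_squares
T=np.load("T3.npy")
obs=np.array([[380,315],[378,453]])/1.5
def pts(dx,tilt,rad=.01):
    a=np.radians(15+tilt);d=np.array([np.cos(a),0,-np.sin(a)]);n=np.array([-np.sin(a),0,-np.cos(a)]) # tool frame: up = -z
    g=np.array([dx,0,-.0056])
    L=.0305/np.cos(np.radians(15))
    end=np.array([g+d*L+n*x*rad+d*0 for x in np.linspace(-1,1,21)]+[g+d*(L-.01)+rad*(np.cos(t)*d+np.sin(t)*n) for t in np.linspace(-1.6,1.6,31)])
    return end,g-d*L+n*rad
def w(p): p=np.atleast_2d(p);return p@T[:3,:3].T+T[:3,3]
def res(v):
    e,s=pts(*v);q=proj("wrist",w(e),T);return [q[:,1].min()-obs[0,1],proj("wrist",w(s),T)[0,1]-obs[1,1]]
for t in(-6,-3,0,3):print(t,np.round(res([0,t]),1))
s=least_squares(res,[0,0],x_scale=[.01,5],diff_step=1e-3);print(s.x,s.fun)
```

```text
-6 [-12.1  14.3]
-3 [-11.3  12.3]
0 [-10.3  10.2]
3 [-9.2  8. ]
[-1.17687962e-03  1.50829177e+01] [-2.58637556e-12  6.82121026e-13]
```

Wrist 3 shows the red sleeve held centrally, from (378,453) to (380,315). Next I raise it and carry it to the case, turning the handle towards the robot.

```bash
python3 -m jog '[[[0,0,-0.08],[0,0,0]],[[0,0,-0.08],[0,0,0]],[[0.0785,0.051,0],[0,0,-0.232]],[[0.0717,0.06,0],[0,0,-0.232]],[[0.064,0.068,0],[0,0,-0.232]]]'
python3 -m jog '[[[0.055,0.075,0],[0,0,-0.232]],[[0.046,0.081,0],[0,0,-0.232]],[[0.0355,0.0865,0],[0,0,-0.232]],[[0.0247,0.09,0],[0,0,-0.232]],[[0.0137,0.0924,0],[0,0,-0.232]]]'
python3 -m jog '[[[0.0023,0.0934,0],[0,0,-0.232]],[[0,0,0],[0,0,0]],[[0,0,0],[0,0,0]],[[0,0,0],[0,0,0]]]'
python3 - <<'E'
from h import *
T=tool();print(T[:3,3],get_state()['qpos'],move(np.array([.5703-.0805,.1315,.262])-T[:3,3]))
m=get_image("top");crop(m,150,150,262,255,5.5,"t4")
E
```

```text
t: 5.4
eef_pos: [0.4678, -0.0902, 0.2609]
orientation: [-179.9, -0.2, 138.5]
ft_force: [1.1, 0.2, -1.5]
opening: 0.0175
gripper_force: 78.4
t: 5.9
eef_pos: [0.4851, 0.0953, 0.2605]
orientation: [-179.9, -0.2, 173.4]
ft_force: [1.2, 0.8, -1.3]
opening: 0.0176
gripper_force: 78.4
t: 6.3
eef_pos: [0.4893, 0.1297, 0.261]
orientation: [-179.9, -0.2, 179.9]
ft_force: [0.2, 1.0, -2.5]
opening: 0.0176
gripper_force: 78.5
[0.48934414 0.12966114 0.26104923] [-16.56769492  21.40771429  -1.09379877 103.27731488   0.55664337
  55.51927385  72.01527447] [-0.0011  0.0046 -0.0024]
```

View pics/t4.png

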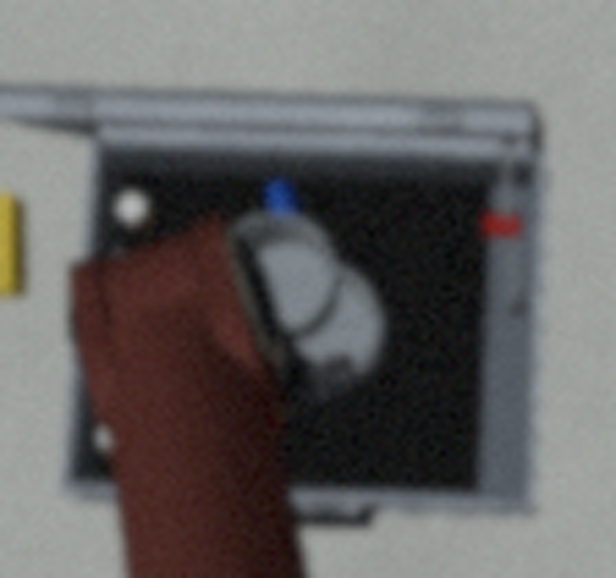

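The crop shows the small cup (rim centre about (280,273)) held over the large one, with the blue sleeve at (278,195).

```bash
python3 - <<'E'
from h import *
print(ray("top",[[150+277/5.5,150+273/5.5]],.263),ray("top",[[207,209]],.062))
P=[[.5698+.0405*np.cos(a),.1297+.0405*np.sin(a),.263] for a in(0,-np.pi/2)]
print((proj("top",P)-150)*5.5)
E
python3 -m jog '[[[0,0.0045,0.1],[0,0,0]],[[0,0,0.1],[0,0,0]],[[0,0,0.1],[0,0,0]],[[0,0,0],[0,0,0]]]'
```

```text
[[0.56745089 0.12510173 0.263     ]] [[0.56754546 0.12843137 0.062     ]]
[[271.12313754 209.22488563]
 [332.03312807 268.67539432]]
t: 6.75
eef_pos: [0.4859, 0.1304, 0.1378]
orientation: [-179.7, -0.7, 179.9]
ft_force: [-1.2, -0.4, -2.4]
opening: 0.0175
gripper_force: 78.4
```

```bash
python3 -m jog '[[[0,0,0.03],[0,0,0]],[[0,0,0.03],[0,0,0]],[[0,0,0.03],[0,0,0]],[[0,0,0.02],[0,0,0]],[[0,0,0],[0,0,0]]]'
python3 -m jog '[[[0,0,0.01],[0,0,0]],[[0,0,0.01],[0,0,0]],[[0,0,0],[0,0,0]]]'
```

```text
t: 7.25
eef_pos: [0.4894, 0.133, 0.0975]
orientation: [-180.0, -0.1, -179.9]
ft_force: [-0.7, -0.0, -1.7]
opening: 0.0176
gripper_force: 78.7
t: 7.55
eef_pos: [0.4898, 0.1331, 0.0901]
orientation: [-180.0, -0.0, -179.9]
ft_force: [0.1, 0.1, -2.8]
opening: 0.0177
gripper_force: 78.7
```

```bash
python3 -m jog '[[[0,-0.003,0.01],[0,0,0]],[[0,0,0.01],[0,0,0]],[[0,0,0.01],[0,0,0]],[[0,0,0],[0,0,0]]]'
python3 -m jog '[[[0,0,0.005],[0,0,0]],[[0,0,0.005],[0,0,0]],[[0,0,0],[0,0,0]]]'
python3 -m jog '[[[0,0,0.004],[0,0,0]],[[0,0,0.004],[0,0,0]],[[0,0,0],[0,0,0]]]'
```

```text
t: 7.95
eef_pos: [0.4895, 0.1318, 0.0776]
orientation: [-180.0, -0.1, -179.9]
ft_force: [0.1, -0.2, -2.3]
opening: 0.0177
gripper_force: 78.7
t: 8.25
eef_pos: [0.4898, 0.1319, 0.0741]
orientation: [-180.0, -0.0, -179.9]
ft_force: [-0.2, 0.4, -1.4]
opening: 0.0181
gripper_force: 78.7
t: 8.55
eef_pos: [0.4898, 0.1319, 0.0712]
orientation: [-180.0, -0.0, -179.9]
ft_force: [-1.2, -0.4, 0.2]
opening: 0.0177
gripper_force: 78.8
```

```bash
python3 -m jog '[[[0,0,0.002],[0,0,0]],[[0,0,0.002],[0,0,0]],[[0,0,0],[0,0,0]]]' - 20
python3 -m jog '[[[0,0,0],[0,0,0]],[[0,0,0],[0,0,0]],[[0,0,0],[0,0,0]],[[0,0,0],[0,0,0]],[[0,0,0],[0,0,0]]]' 0.6
python3 -m jog '[[[0,0,-0.05],[0,0,0]],[[0,0,-0.1],[0,0,0]],[[0,0,-0.12],[0,0,0]],[[0,0,-0.12],[0,0,0]],[[0,0,-0.1],[0,0,0]]]'
python3 - <<'E'
from h import *
get_image("top")
T=tool();np.save("T5.npy",T);i=get_image("wrist");crop(i,0,0,512,384,1.5,"w5")
E
```

```text
t: 8.85
eef_pos: [0.4892, 0.1318, 0.0706]
orientation: [-180.0, -0.1, -179.9]
ft_force: [-4.1, -1.3, 10.5]
opening: 0.0176
gripper_force: 79.6
t: 9.35
eef_pos: [0.4901, 0.1319, 0.0694]
orientation: [-180.0, -0.0, -179.9]
ft_force: [0.2, 0.3, 0.2]
opening: 0.0513
gripper_force: 0.0
t: 9.85
eef_pos: [0.4902, 0.132, 0.2682]
orientation: [180.0, 0.1, -179.9]
ft_force: [1.8, 1.4, -0.1]
opening: 0.0515
gripper_force: 0.0
```

View pics/w5.png

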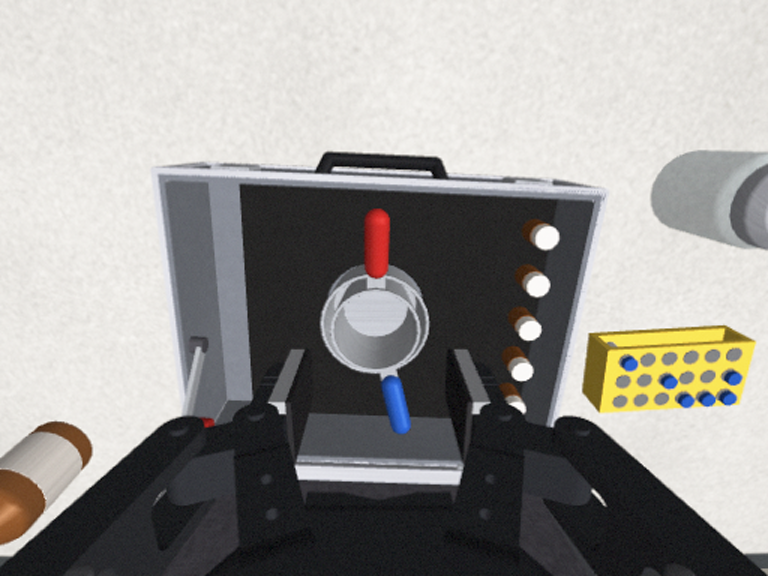

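Wrist 5 shows the small cup nested in the large one: small rim x 332–423, large rim x 321–429, red handle up at (377,240), blue at (400,410). I check it numerically.

Run:
```python
from h import *
T=np.load("T5.npy")
for c in[(.5703,.1315)]:
  for r,z in((.05,.062),(.0405,.073)):
    q=proj("wrist",[[c[0]+r*np.cos(a),c[1]+r*np.sin(a),z] for a in np.linspace(0,6.28,90)],T)*1.5
    print(z,q.min(0),q.max(0))
print(proj("wrist",[[.132+.5692,.13,.09],[.5703-.101,.1315,.081],[.5703-.0405,.1315,.073],[.57+.105*np.cos(.23),.1315+.105*np.sin(.23),.069]],T)*1.5)
```

```text
0.062 [321.04427829 273.98296503] [430.44119023 373.79538156]
0.073 [330.17855089 288.42960793] [421.28333011 371.1490153 ]
[[374.33406941 463.06712878]
 [375.57324366 219.72180539]
 [375.6927196  288.40332369]
 [400.28328985 423.70012283]]
```

The nest fits the model within about 1 mm. Next comes the knee: shut the fingers, tilt the tool 45° forward, and find the red barrel numerically.

```bash
python3 -m jog '[[[0,-0.06,0],[0,0,0.097]],[[0,-0.06,0],[0,-0.25,0]],[[0,-0.06,0],[0,-0.25,0]],[[0,-0.06,0],[0,-0.25,0]],[[0,-0.06,0],[0,-0.25,0]]]' 0
python3 -m jog '[[[0,-0.055,0],[0,-0.25,0]],[[0,0,0],[0,-0.25,0]],[[0,0,0],[0,0,0]],[[0,0,0],[0,0,0]]]'
python3 - <<'E'
from h import *
print(get_state()['qpos'])
K=[.6300,-.0125,.129]
for n in("wrist","top"):
    T=tool();i=get_image(n).astype(int);cv2.imwrite(f"pics/{n}6.png",i[:,:,::-1].astype(np.uint8))
    m=((i[...,0]>90)&(i[...,1]<.4*i[...,0])&(i[...,2]<.4*i[...,0])).astype(np.uint8)
    k,_,st,ce=cv2.connectedComponentsWithStats(m)
    print(n,[(st[j].tolist(),ce[j].round(1).tolist()) for j in range(1,k) if st[j,4]>12],proj(n,K,T))
    W=c2w(n,T);print(W[:3,3])
E
```

```text
t: 10.45
eef_pos: [0.4846, 0.0112, 0.2657]
orientation: [179.9, 30.3, 177.1]
ft_force: [0.5, -0.8, -0.9]
opening: 0.0004
gripper_force: 0.0
t: 10.85
eef_pos: [0.4797, -0.0094, 0.2672]
orientation: [-179.7, 36.1, 177.2]
ft_force: [0.4, 0.3, 0.4]
opening: -0.0
gripper_force: 0.0
[-18.9336409    8.27542893  16.90749442 134.55546112  39.49662529
   2.13417346  45.04836096]
wrist [([381, 39, 42, 55, 1102], [402.3, 65.2]), ([245, 192, 20, 13, 231], [254.5, 198.2])] [[256.74239459 198.22503522]]
[ 0.33771921 -0.00172779  0.32565995]
top [([0, 184, 7, 30, 156], [2.4, 197.7]), ([417, 190, 42, 27, 762], [437.3, 203.1]), ([203, 222, 4, 13, 46], [204.5, 227.7]), ([408, 251, 12, 4, 26], [413.6, 252.3])] [[240.17921836 190.28873993]]
[ 0.31765828 -0.07113194  1.51430059]
```

```bash
python3 -m jog '[[[-0.015,0,0.069],[0,0,0]],[[-0.015,0,0.069],[0,0,0]],[[-0.015,0,0.069],[0,-0.1,0]],[[-0.015,0,0.069],[0,-0.1,0]],[[0,0,0],[0,-0.1,0]]]'
python3 -m jog '[[[0,0,0],[0,0,0]],[[0,0,0],[0,0,0]]]'
python3 - <<'E'
from h import *
print(get_state()['qpos'].round(1));T=tool();K=np.array([.629,-.0152,.129]);print("knee in tool mm",(np.linalg.inv(T)@[*K,1])[:3]*1000)
i=get_image("wrist").astype(int)
m=((i[...,0]>90)&(i[...,1]<.4*i[...,0])&(i[...,2]<.4*i[...,0])).astype(np.uint8)
k,_,st,ce=cv2.connectedComponentsWithStats(m)
print([(st[j].tolist(),ce[j].round(1).tolist()) for j in range(1,k) if st[j,4]>12],proj("wrist",K,T))
E
```

```text
t: 11.45
eef_pos: [0.5104, -0.0214, 0.2201]
orientation: [-176.8, 33.5, 178.0]
ft_force: [-0.3, -0.4, 0.1]
opening: 0.0002
gripper_force: 0.0
t: 11.65
eef_pos: [0.5094, -0.022, 0.2207]
orientation: [-176.7, 33.5, 178.0]
ft_force: [-0.2, 0.6, 0.8]
opening: -0.0003
gripper_force: 0.0
[  1.2  16.3  -6.  132.4 101.4   8.5 -16.2]
knee in tool mm [-48.84772793  19.14026778 141.43417251]
[([429, 35, 63, 70, 1825], [461.3, 69.2]), ([258, 217, 24, 16, 311], [270.0, 224.4])] [[269.90729099 224.11003706]]
```

```bash
cat >> h.py <<'E'
def goal(p,tilt,yaw=177.1):
    "remaining rotvec shares (tool) and shift shares (tool, present axes) to TCP p, tilt deg"
    T=tool();G=R.from_euler('xyz',[180,tilt,yaw],degrees=True).as_matrix()
    rv=R.from_matrix(T[:3,:3].T@G).as_rotvec(degrees=True)
    s=get_state();print("pos",T[:3,3].round(4),"rpy",s['orientation'].round(1),"q",s['qpos'].round(1),"F",s['ft_force'].round(1))
    print("shift",(T[:3,:3].T@(np.array(p)-T[:3,3])/.4).round(4),"turn",(rv/30).round(3))
E
python3 -m jog '[[[0.01,0.015,0.02],[0,-0.07,0]],[[0.01,0.01,0.02],[0,-0.07,0]],[[0,0.005,0.02],[0,-0.07,0]],[[0,0,0],[0,-0.07,0]],[[0,0,0],[0,-0.07,0]]]'
python3 -c "
from h import *
goal([.5866,-.0131,.1715],45)"
```

```text
t: 12.2
eef_pos: [0.5199, -0.0126, 0.1957]
orientation: [-175.4, 41.9, 179.4]
ft_force: [-0.5, 0.9, -1.8]
opening: -0.0002
gripper_force: 0.0
pos [ 0.5199 -0.0126  0.1957] rpy [-175.4   41.9  179.4] q [ 24.9  26.5 -42.7 138.6 126.9  35.6 -41.7] F [-0.5  0.9 -1.8]
shift [-0.0838  0.0129  0.1558] turn [-0.1   -0.102  0.061]
```

```bash
python3 -m jog '[[[-0.03,0.003,0.03],[0,0,0]],[[-0.03,0.003,0.03],[-0.03,0,0.02]],[[-0.02,0.003,0.03],[-0.03,0,0.02]],[[0,0,0],[-0.03,0,0.02]]]'
python3 -c "
from h import *
goal([.5866,-.0131,.1715],45)"
```

```text
t: 12.6
eef_pos: [0.5695, -0.0123, 0.19]
orientation: [179.9, 42.0, 176.7]
ft_force: [-0.5, -0.5, 0.3]
opening: 0.0001
gripper_force: 0.0
pos [ 0.5695 -0.0123  0.19  ] rpy [179.9  42.  176.7] q [ 26.6  30.1 -41.9 132.2 128.3  31.3 -39.8] F [-0.5 -0.5  0.3]
shift [-0.0009  0.0005  0.0631] turn [-0.008 -0.102 -0.01 ]
```

```bash
python3 -m jog '[[[0,0,0.04],[0,-0.1,0]],[[0,0,0.04],[0,0,0]],[[0,0,0.03],[0,0,0]],[[0,0,0],[0,0,0]]]'
python3 - <<'E'
from h import *
K=np.array([.629,-.0152,.129]);T=tool();print("knee in tool mm",(np.linalg.inv(T)@[*K,1])[:3]*1000)
goal(K-.02*np.array([.706,-.036,-.707]),45)
i=get_image("wrist").astype(int)
m=((i[...,0]>90)&(i[...,1]<.4*i[...,0])&(i[...,2]<.4*i[...,0])).astype(np.uint8)
k,_,st,ce=cv2.connectedComponentsWithStats(m)
print([(st[j].tolist(),ce[j].round(1).tolist()) for j in range(1,k) if st[j,4]>12],proj("wrist",K,T))
E
```

```text
t: 13.0
eef_pos: [0.5983, -0.014, 0.1571]
orientation: [180.0, 44.8, 176.7]
ft_force: [-0.4, 0.5, -0.1]
opening: -0.0003
gripper_force: 0.0
knee in tool mm [-1.9303167   0.5398991  41.56744319]
pos [ 0.5983 -0.014   0.1571] rpy [180.   44.8 176.7] q [ 26.6  38.  -43.5 131.6 136.   40.2 -43.9] F [-0.4  0.5 -0.1]
shift [-0.0047  0.0012  0.0539] turn [-0.008 -0.006 -0.008]
[([234, 213, 38, 24, 640], [253.4, 223.7])] [[253.27782748 224.89344187]]
```

```bash
python3 -m jog '[[[-0.004,0,0.025],[0,0,0]],[[0,0,0.025],[0,0,0]],[[0,0,0.01],[0,0,0]],[[0.001,0,0.012],[0,0,0]],[[0.001,0,0.012],[0,0,0]]]'
python3 -m jog '[[[0.004,0,0.014],[0,0,0]],[[0.004,0,0.014],[0,0,0]],[[0.004,0,0.01],[0,0,0]],[[0,0,0],[0,0,0]]]'
python3 - <<'E'
from h import *
K=np.array([.629,-.0152,.129]);goal(K,45)
E
```

```text
t: 13.55
eef_pos: [0.622, -0.0153, 0.1344]
orientation: [180.0, 44.9, 176.8]
ft_force: [-3.3, -0.9, 1.6]
opening: 0.0001
gripper_force: 1.8
t: 13.95
eef_pos: [0.6277, -0.0155, 0.1189]
orientation: [180.0, 44.7, 176.8]
ft_force: [-5.2, -1.1, 1.4]
opening: 0.0004
gripper_force: 1.5
pos [ 0.6277 -0.0155  0.1189] rpy [180.   44.7 176.8] q [ 25.4  44.3 -42.1 128.4 138.8  42.8 -43.5] F [-5.2 -1.1  1.4]
shift [-0.0199  0.001  -0.0157] turn [-0.005 -0.012 -0.007]
```

```bash
python3 -m jog '[[[0.006,0,0.01],[0,0,0]],[[0.006,0,0.01],[0,0,0]],[[0.006,0,0.006],[0,0,0]],[[0,0,0],[0,0,0]]]'
python3 - <<'E'
from h import *
T=tool();i=get_image("wrist");np.save("T7.npy",T);cv2.imwrite("pics/w7.png",i[:,:,::-1]);i=i.astype(int)
m=((i[...,0]>60)&(i[...,1]<.4*i[...,0])&(i[...,2]<.4*i[...,0])).astype(np.uint8)
k,_,st,ce=cv2.connectedComponentsWithStats(m)
print([(st[j].tolist(),ce[j].round(1).tolist()) for j in range(1,k) if st[j,4]>12])
c,s=np.cos(np.radians(-2.92)),np.sin(np.radians(-2.92))
for th in(44.4,35,25,20,15,10,5):
    x,z=.017+.07*np.cos(np.radians(th)),.08+.07*np.sin(np.radians(th))
    print(th,proj("wrist",[.5692+c*x+s*.143,.1308+s*x-c*.143,z],T)[0].round(1))
E
```

```text
t: 14.35
eef_pos: [0.6297, -0.0156, 0.107]
orientation: [180.0, 44.7, 176.9]
ft_force: [-7.9, -1.2, 4.0]
opening: -0.0
gripper_force: 4.1
[([265, 231, 9, 8, 59], [268.6, 234.6])]
44.4 [252.8 297.2]
35 [252.8 281.4]
25 [252.8 264.2]
20 [252.8 255.6]
15 [252.8 246.9]
10 [252.8 238.1]
5 [252.8 229.4]
```

```bash
python3 -m jog '[[[0,0,-0.08],[0,0,0]],[[0,0,-0.08],[0,0,0]],[[0,0,-0.08],[0,0,0]],[[0,0,-0.08],[0,0,0]],[[0,0,-0.04],[0,0,0]]]'
python3 - <<'E'
from h import *
goal([.48,-.01,.40],0)
T=tool();i=get_image("wrist");np.save("T8.npy",T);cv2.imwrite("pics/w8.png",i[:,:,::-1]);i=i.astype(int)
m=((i[...,0]>90)&(i[...,1]<.4*i[...,0])&(i[...,2]<.4*i[...,0])).astype(np.uint8)
k,_,st,ce=cv2.connectedComponentsWithStats(m)
print([(st[j].tolist(),ce[j].round(1).tolist()) for j in range(1,k) if st[j,4]>12])
c,s=np.cos(np.radians(-2.92)),np.sin(np.radians(-2.92))
for th in(44.4,35,25,20,15,10,5):
    x,z=.017+.07*np.cos(np.radians(th)),.08+.07*np.sin(np.radians(th))
    print(th,proj("wrist",[.5692+c*x+s*.143,.1308+s*x-c*.143,z],T)[0].round(1))
E
```

```text
t: 14.9
eef_pos: [0.5294, -0.0092, 0.2118]
orientation: [-180.0, 45.0, 177.0]
ft_force: [-0.6, -0.7, -0.4]
opening: -0.0003
gripper_force: 0.0
pos [ 0.5294 -0.0092  0.2118] rpy [-180.   45.  177.] q [ 30.3  26.7 -47.6 138.6 132.3  35.7 -45.8] F [-0.6 -0.7 -0.4]
shift [-0.2458 -0.0088 -0.4197] turn [-0.003  1.501 -0.004]
[([436, 0, 76, 59, 1946], [471.3, 26.9]), ([240, 170, 24, 16, 287], [252.9, 177.9])]
44.4 [251.6 196.2]
35 [251.7 191.6]
25 [251.7 185.3]
20 [251.7 181.8]
15 [251.7 178. ]
10 [251.7 173.9]
5 [251.8 169.7]
```

```bash
python3 -m jog '[[[-0.065,0,-0.07],[0,0,0]],[[-0.065,0,-0.07],[0,0,0]],[[-0.07,0,-0.07],[0,0,0]],[[-0.07,0,-0.07],[0,0,0]],[[-0.07,0,-0.07],[0,0,0]]]'
python3 - <<'E'
from h import *
goal([.52,-.01,.42],0)
E
```

```text
t: 15.45
eef_pos: [0.5255, -0.0185, 0.3273]
orientation: [-177.7, 43.6, 177.3]
ft_force: [-0.4, 0.9, 0.1]
opening: -0.0003
gripper_force: 0.0
pos [ 0.5255 -0.0185  0.3273] rpy [-177.7   43.6  177.3] q [ 25.    7.6 -32.9 128.   79.7  12.6   5.8] F [-0.4  0.9  0.1]
shift [-0.1491  0.0134 -0.1788] turn [-0.071  1.452 -0.023]
```

```bash
python3 -m jog '[[[-0.05,0,-0.05],[0,0.08,0]],[[-0.05,0,-0.05],[0,0.1,0]],[[-0.05,0,-0.05],[0,0.15,0]],[[0,0,-0.02],[0,0.2,0]],[[0,0,0],[0,0.2,0]]]'
python3 - <<'E'
from h import *
goal([.52,.08,.43],0)
E
```

```text
t: 15.95
eef_pos: [0.5256, -0.0293, 0.373]
orientation: [-176.4, 27.8, 175.4]
ft_force: [1.0, -1.0, -0.5]
opening: -0.0002
gripper_force: 0.0
pos [ 0.5256 -0.0293  0.373 ] rpy [-176.4   27.8  175.4] q [ 37.8   9.3 -47.5 110.1  25.7  39.4  60.3] F [ 1.  -1.  -0.5]
shift [-0.0349  0.2619 -0.1593] turn [-0.13   0.926 -0.083]
```

```bash
python3 -m jog '[[[-0.02,0.05,-0.05],[-0.03,0.2,-0.02]],[[-0.02,0.05,-0.05],[-0.03,0.2,-0.02]],[[0,0.05,-0.05],[-0.03,0.2,-0.02]],[[0,0.05,-0.02],[-0.03,0.2,-0.02]],[[0,0.05,0],[0,0.13,0]]]'
python3 - <<'E'
from h import *
goal([.52,.10,.43],0)
E
```

```text
t: 16.45
eef_pos: [0.5268, 0.0732, 0.4393]
orientation: [-179.6, -0.1, 176.8]
ft_force: [-0.2, -1.3, 0.4]
opening: -0.0001
gripper_force: 0.0
pos [0.5268 0.0732 0.4393] rpy [-1.796e+02 -1.000e-01  1.768e+02] q [ 21.7  23.  -50.8  79.1  17.9  86.4  58.9] F [-0.2 -1.3  0.4]
shift [0.0205 0.0661 0.0228] turn [-0.012 -0.002 -0.009]
```

```bash
python3 -m jog '[[[-0.09,0.03,0],[0,0,0]],[[-0.09,0.03,0],[0,0,0]],[[-0.09,0.03,0],[0,0,0]],[[-0.09,0.03,0],[0,0,0]],[[0,0.02,0],[0,0,0]]]'
python3 -m jog '[[[0,0,0.08],[0,0,0]],[[0,0,0.08],[0,0,0]],[[0,0,0.08],[0,0,0]],[[0,0,0.07],[0,0,0]],[[0,0,0],[0,0,0]]]'
python3 - <<'E'
from h import *
goal([.5692+.0318+.011,.131,.3145],0)
E
```

```text
t: 16.95
eef_pos: [0.6755, 0.1216, 0.4325]
orientation: [-179.5, -0.3, 176.8]
ft_force: [0.0, 0.4, -1.4]
opening: 0.0001
gripper_force: 0.0
t: 17.45
eef_pos: [0.6697, 0.1191, 0.3091]
orientation: [-179.3, -0.5, 177.0]
ft_force: [0.3, -1.2, 0.5]
opening: 0.0002
gripper_force: 0.0
pos [0.6697 0.1191 0.3091] rpy [-179.3   -0.5  177. ] q [  9.1  41.8 -45.6  68.1  29.1  81.9  54. ] F [ 0.3 -1.2  0.5]
shift [ 0.1457  0.0221 -0.0124] turn [-0.023 -0.016 -0.003]
```

```bash
python3 -m jog '[[[0.04,0.007,-0.004],[0,0,0]],[[0.04,0.007,-0.004],[0,0,0]],[[0.03,0,0],[0,0,0]],[[0.02,0,0],[0,0,0]]]'
python3 -m jog '[[[0.02,0,0],[0,0,0]],[[0.02,0,0.01],[0,0,0]],[[0.02,0,0.01],[0,0,0]],[[0,0,0],[0,0,0]]]'
python3 -c "
from h import *
goal([.5692-.0037+.008,.131,.294],0)"
```

```text
t: 17.85
eef_pos: [0.6196, 0.1302, 0.3196]
orientation: [-179.6, 0.2, 177.0]
ft_force: [0.2, -0.2, -0.4]
opening: 0.0001
gripper_force: 0.0
t: 18.25
eef_pos: [0.5958, 0.1306, 0.3101]
orientation: [-179.6, 0.1, 177.0]
ft_force: [0.6, 0.4, 0.7]
opening: 0.0001
gripper_force: 0.0
pos [0.5958 0.1306 0.3101] rpy [-1.796e+02  1.000e-01  1.770e+02] q [ 12.1  34.9 -47.8  81.7  26.5  75.   49.5] F [0.6 0.4 0.7]
shift [ 0.0557 -0.0016  0.0403] turn [-0.014  0.004 -0.004]
```

```bash
python3 -m jog '[[[0.015,0,0.012],[0,0,0]],[[0.015,0,0.012],[0,0,0]],[[0,0,0],[0,0,0]]]'
python3 -m jog '[[[0.015,0,0.012],[0,0,0]],[[0.015,0,0.012],[0,0,0]],[[0,0,0],[0,0,0]]]'
```

```text
t: 18.55
eef_pos: [0.583, 0.1312, 0.2992]
orientation: [-179.6, -0.0, 177.0]
ft_force: [0.0, -0.4, -0.1]
opening: 0.0
gripper_force: 0.0
t: 18.85
eef_pos: [0.5707, 0.1316, 0.2893]
orientation: [-179.5, -0.1, 177.0]
ft_force: [0.0, 0.2, 0.2]
opening: -0.0002
gripper_force: 0.0
```

Run:
```python
from h import *
a=get_image("scene")[170:320,210:360];b=get_image("top")[150:260,140:260];w=get_image("wrist")
im=np.zeros((600,800,3),np.uint8);im[:300,:400]=cv2.resize(w,(400,300));im[:300,400:]=cv2.resize(b,(400,300));im[300:,:400]=cv2.resize(a,(400,300));im[300:,400:]=cv2.resize(cv2.imread("pics/w8.png")[:,:,::-1],(400,300))
cv2.imwrite("pics/m9.png",im[:,:,::-1]);np.save("T9.npy",tool())
```

```text
(no output)
```

View pics/m9.png

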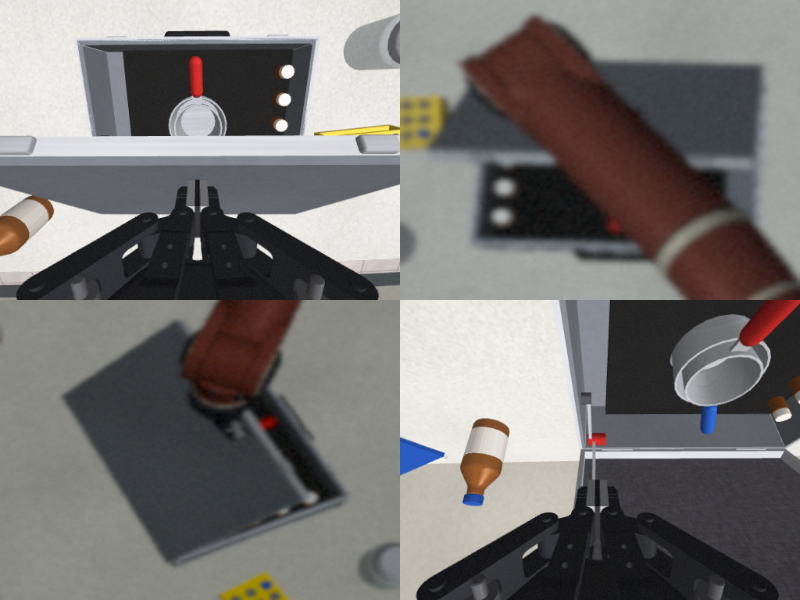

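The picture shows the lid part-way down with the fingertips just behind its outer face. The lid's front wall spans panel rows 136–155, which is wrist rows 174–198. The nest is intact.

Run:
```python
from h import *
T=np.load("T9.npy")
for ph in range(30,62,4):
    a=np.radians(ph);P=[[.5692+.132-.264*np.cos(a)+o*np.sin(a),.125,.09+.264*np.sin(a)+o*np.cos(a)] for o in(0,.02)]
    print(ph,proj("wrist",P,T).round(0).tolist(),np.round(P[1],3))
```

```text
30 [[236.0, 71.0], [235.0, 85.0]] [0.483 0.125 0.239]
34 [[235.0, 85.0], [235.0, 104.0]] [0.494 0.125 0.254]
38 [[235.0, 103.0], [235.0, 127.0]] [0.505 0.125 0.268]
42 [[235.0, 126.0], [235.0, 155.0]] [0.518 0.125 0.282]
46 [[235.0, 153.0], [235.0, 188.0]] [0.532 0.125 0.294]
50 [[235.0, 186.0], [236.0, 225.0]] [0.547 0.125 0.305]
54 [[236.0, 222.0], [237.0, 267.0]] [0.562 0.125 0.315]
58 [[237.0, 263.0], [238.0, 310.0]] [0.578 0.125 0.324]
```

```bash
python3 -m jog '[[[0.032,0,0.026],[0,0,0]],[[0.030,0,0.028],[0,0,0]],[[0.028,0,0.030],[0,0,0]],[[0.026,0,0.032],[0,0,0]],[[0.0235,0,0.034],[0,0,0]]]'
python3 -m jog '[[[0,0,0],[0,0,0]],[[0,0,0],[0,0,0]]]'
python3 -c "
from h import *
goal([.5692-.0661,.131,.229],0)"
```

```text
t: 19.5
eef_pos: [0.5163, 0.1344, 0.2302]
orientation: [-179.6, 0.1, 177.0]
ft_force: [0.9, 0.8, 1.0]
opening: 0.0001
gripper_force: 0.6
t: 19.7
eef_pos: [0.5169, 0.1342, 0.2304]
orientation: [-179.6, 0.1, 177.0]
ft_force: [-0.5, -1.5, -0.1]
opening: 0.0002
gripper_force: 0.0
pos [0.5169 0.1342 0.2304] rpy [-1.796e+02  1.000e-01  1.770e+02] q [ 13.3  32.4 -47.7 100.8  27.9  59.4  42.3] F [-0.5 -1.5 -0.1]
shift [ 0.034  -0.0098  0.0035] turn [-0.013  0.002 -0.004]
```

```bash
python3 -m jog '[[[0.024,0,0.034],[0,0,0]],[[0.021,0,0.036],[0,0,0]],[[0.018,0,0.037],[0,0,0]],[[0.015,0,0.038],[0,0,0]],[[0.01,0,0.038],[0,0,0]]]'
python3 -m jog '[[[0,0,0.02],[0,0,0]],[[0,0,0.02],[0,0,0]],[[0,0,0],[0,0,0]]]'
python3 -c "
from h import *
goal([.48,.131,.121],0)"
```

```text
t: 20.2
eef_pos: [0.4826, 0.1361, 0.1574]
orientation: [-179.7, 0.2, 176.9]
ft_force: [-0.2, -0.4, 1.2]
opening: 0.0002
gripper_force: 0.3
t: 20.5
eef_pos: [0.4818, 0.1353, 0.1405]
orientation: [-179.6, 0.0, 176.9]
ft_force: [0.6, -0.2, 0.3]
opening: -0.0002
gripper_force: 0.0
pos [0.4818 0.1353 0.1405] rpy [-179.6    0.   176.9] q [  9.7  36.1 -43.  111.9  34.7  45.8  33.8] F [ 0.6 -0.2  0.3]
shift [ 0.0039 -0.0106  0.0487] turn [-0.014  0.001 -0.005]
```

Down to tip height 0.1295; now lower until firm contact.

```bash
python3 -m jog '[[[0,0,0.02],[0,0,0]],[[0,0,0.02],[0,0,0]],[[0,0,0.01],[0,0,0]],[[0,0,0.005],[0,0,0]],[[0,0,0],[0,0,0]]]'
python3 -m jog '[[[0,0,0.003],[0,0,0]],[[0,0,0.003],[0,0,0]],[[0,0,0],[0,0,0]]]'
```

```text
t: 21.0
eef_pos: [0.4813, 0.1352, 0.121]
orientation: [-179.5, 0.1, 177.0]
ft_force: [-4.3, -2.7, 17.3]
opening: 0.0
gripper_force: 8.6
t: 21.3
eef_pos: [0.4813, 0.1353, 0.1208]
orientation: [-179.4, 0.2, 177.0]
ft_force: [-8.6, -5.6, 33.6]
opening: 0.0001
gripper_force: 16.9
```

```bash
python3 -m jog '[[[0,0,-0.02],[0,0,0]],[[0,0,-0.08],[0,0,0]],[[0,0,-0.1],[0,0,0]],[[0,0,-0.1],[0,0,0]],[[0,0,0],[0,0,0]]]'
python3 -m jog '[[[0,0,0],[0,0,0]],[[0,0,0],[0,0,0]],[[0,0,0],[0,0,0]],[[0,0,0],[0,0,0]]]'
python3 - <<'E'
from h import *
T=tool();i=get_image("wrist");g=cv2.cvtColor(i,cv2.COLOR_RGB2GRAY).astype(float)
for ph in(0,2,4,8):
    a=np.radians(ph);P=[[.5692+.132-.264*np.cos(a)+.02*np.sin(a)-.0506*0,y,.09+.264*np.sin(a)+.02*np.cos(a)] for y in(.0,.07)]
    print(ph,proj("wrist",P,T).round(1).tolist())
u=int(proj("wrist",[.437,.03,.11],T)[0,0]);d=np.abs(np.diff(g[:,u-2:u+3].mean(1)));j=np.argsort(d)[::-1][:8];print(u,[(int(k),int(d[k])) for k in j])
E
```

```text
t: 21.8
eef_pos: [0.4841, 0.1383, 0.2414]
orientation: [-179.9, 0.6, 177.0]
ft_force: [0.4, 0.2, 0.2]
opening: -0.0
gripper_force: 0.0
t: 22.2
eef_pos: [0.4808, 0.1358, 0.2354]
orientation: [-179.6, -0.1, 177.0]
ft_force: [0.1, 1.1, -0.3]
opening: -0.0005
gripper_force: 0.0
0 [[108.1, 148.7], [181.1, 144.8]]
2 [[103.2, 151.4], [178.6, 147.3]]
4 [[98.1, 154.5], [176.1, 150.4]]
8 [[87.1, 162.7], [170.6, 158.3]]
139 [(141, 56), (131, 51), (296, 39), (136, 38), (297, 35), (128, 34), (130, 32), (129, 18)]
```

```bash
python3 -c "
from workcell import *
print(hand_in())"
```

```text
the job is handed in; nothing more can be done
None
```

I nested the small dipper in the large one with its handle turned well clear, broke the stay and shut the lid at its 110 mm shut height, then handed the job in after about 22 s of robot time; the hand-in gave no verdict.

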